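# Slide the loaded ware crate over the sill into its sprung bay

### The arm

A 6-joint arm with a two-finger parallel gripper is mounted at the origin on a cart in front of the work surface, level with it; the furniture and walls round the work are solid. World frame = base frame: x ahead of the robot, y to its left, z up, the work surface at z = 0. Lengths are in m, angles in degrees, forces in N, time in s.
With the tool pointing down it reaches from about 0.375 to 0.9 m from the base axis. Payload 3.1 kg.
Tool frame: the origin (TCP) lies midway between the tips of the shut fingers; the grasp point (between the pads) lies 19 mm behind it; z points along the fingers, y is the line along which they close (so a half turn about z gives the same grasp; the last joint's range is limited). The gripper opens to 87 mm and grips with 3 to 60 N. Pads are 19 mm wide; open, the fingers measure 117 mm over their backs; the gripper's body (75 mm by 190 mm) begins 51 mm behind the grasp point.
Start: joints at [54.517, 30.224, 82.088, -0, 67.689, -10.227], TCP at [0.267, 0.565, 0.223] pointing down, gripper open.
Joint ranges: [-176.69, 176.69], [-43.24, 126.21], [12.49, 139.97], [-82, 262], [0, 151.66], [-163.58, 163.58]. Speed limits (degrees/s): [159.86, 159.86, 180, 180, 180, 180].

### API

Orientations are given as a 3x3 rotation matrix whose columns are the frame's x, y, z axes.
In Python, from rig import read_state, capture, camera_info, hand_in gives the robot as it stands.
- The arm moves only by the tool drive_tool, never from a script. Its argument "motion" is a list of rows, each a list of 2 entries, a list of its own where there are three numbers: the shift along the tool's x, y, z in mm, then the turn, a rotation vector about the tool's x, y, z in rad. A call has 1 to 5 rows; each row shifts and turns the commanded pose from where the row before left it, along the tool's axes as they then stand; what a row does not reach is not made up. A row lasts 1/10 s, in which the tool goes at most 50 mm and 8.59 degrees, less where a joint would pass 70% of its speed; a pose out of reach is approached as far as the arm can. A call is refused whole if a number of a shift passes 50 or a number of a turn 0.15, either way. A call with a gripper value outside its range is refused whole. "gripper" is the opening, from 0 (shut) to 1 (fully open), set as the call begins (left out, the last holds). The fingers move at their own pace and stop on an object; the grip force is fixed at half the most. Time passes only in rows, so rows that do not move let the fingers close. It gives the time, the measured TCP pose, the force, the opening and the grip force at its end, in the units of the state.
- read_state(): the state, without advancing time (a new reading comes with each control period).
- capture(name): name is "scene" or "top" or "wrist"; returns the picture (384x512x3 uint8, red, green, blue); there is no depth.
- camera_info(name): a dict with "fovy" (degrees; the focal length in pixels is half the picture's height over the tangent of half this angle, whatever the lens; pixels are square), "cx", "cy" (the principal point, pixels), "xyz" and "orientation" of the camera in the world; the wrist camera has in their place "T_tool_cam" (4x4, takes a point from camera to tool coordinates, whose origin is the TCP and whose axes are the flange's). Camera axes: x right, y down, z forward; pixel columns grow to the right and rows downward; lengths in m; the calibration is good to about 2 mm. A picture is of the moment at which its call begins: read the wrist's pose just before it. camera_info takes no time and is no camera call.
- hand_in(): hands the job in; it is judged then, once.
The state is a dict: "time_s": time; "joint_positions": joint angles; "qvel": joint speeds; "tau": joint torques, N m; "position": TCP position; "tcp_rot": TCP orientation; "force": force on the tool from outside, world axes, zero at the start; "moment": the same for the moment, N m; "opening": opening from 0.0 (shut) to 1.0 (fully open); "grasp_force": force on a finger pad.
Only numpy, scipy, OpenCV 4.12 (cv2) and the standard library are available. Lean on these libraries where they do the work, as an engineer would, in place of code of your own. Each camera call takes 0.05 s, during which the arm holds its last target. There are 200 camera calls.

### The job

Slide the crate of bisque ware into its bay and leave it held there flat, its trailing end dropped behind the sill and the sprung keeper bar bearing on its leading end. Tip the leading end up over the sill while the other end still rests on the table, ease it down onto the bay's floor, then push the crate on against the keeper bar until the trailing end can be led down inside the sill. The ware stands loose and is brittle: never carry the crate clear or tip it steeply, do not knock it down hard on the bay or run the keeper bar hard against its stop, and leave the other things on the table alone.

Things in the scene. Friction and masses are not known exactly. Their poses are not given: they have to be found in the camera images.
- crate: Open wooden crate, 110 wide (x) by 180 long (y), walls to 45 high, 0.6 to 0.9 kg with the three loose bisque pieces in it (tops 85 above its underside, all more than 40 inside the handles). A dowel handle crosses each end. Lifted by one dowel, the crate turns freely about it. Origin: centre of the underside, z up; -y is the leading end, which enters the bay first.
- lead_edge (a point): Middle of the lower edge of the crate's leading end. Wood on wood is stiff: 1 mm pressed past contact is already some 30 N.
- trail_edge (a point): Middle of the lower edge of the crate's trailing end.
- lead_handle (a point): Middle of the leading dowel handle, on its axis (crate y = -85, z = 70): round, 14 diameter, along crate x, free over 88 between two posts 83 high; the end wall under it is 45 high.
- trail_handle (a point): Middle of the like dowel handle at the trailing end (crate y = +85, z = 70). Held here just clear of the sill, the crate slides on along the bay's floor with 2 to 5 N.
- bay: Plywood bay fixed to the table, mouth to its +y, x across. Origin on the table, under the middle of the seated crate, whose origin then lies at x 0, y 0, z 6. Floor 6 thick. Rails 36 high, inner faces at x = +-58, flared at the mouth (y 75 to 123). End board 110 high, face at y = -104: with the crate within 25 of home, fingers do not fit outside the leading dowel.
- sill_top (a point): Middle of the top of the sill, which crosses the mouth from bay y = +90 (inner face) to +104; top 13 above the table, 7 above the bay's floor.
- keeper: Sprung keeper bar 96 wide, 10 thick, 18 high before the end board; origin at the bay's origin when out. Moves to bay -y when pressed, 7 at most, then a hard stop; 4 N starts it, 10 N brings it to the stop. The seated crate keeps it pressed 4; it must be pressed about 5 before the trailing end clears the sill, and that end may need leading down, as the push can hold it up.
- keeper_face (a point): Middle of the keeper bar's face (bay y = -86, z = 30 when out).
- bisque_jar: White bisque jar with lid knob, 57 across and 70 high, standing loose in the crate; origin at the centre of its underside.
- bisque_cat: White bisque cat, 40 by 42 by 73 high, standing loose in the crate; origin at the centre of its underside.
- bisque_rabbit: White bisque rabbit, 36 by 38 by 79 high, standing loose in the crate; origin at the centre of its underside.
- water_pot: Bystander: water pot, 76 across and 73 high; origin under its centre.
- bottle_big: Bystander: paint bottle, 48 across and 128 high; origin under its centre.
- palette: Bystander: round palette, 164 across and 10 high; origin under its centre.
- bisque_bowl: Bystander: small bisque dish, 68 across and 24 high; origin under its centre.
- loop_tool: Bystander: loop tool, 168 long, lying on the table; origin under its centre.
- brush: Bystander: paint brush, 192 long, lying on the table; origin under its middle.
Not all that is in view belongs to the job. Leave any pink look-alike of the bisque_jar alone.

How it is judged:
By the outcome, as a careful person would: the job done as asked, in the order asked, and still so for the second after the job is handed in, with the robot touching nothing.
It also fails if it takes over 72 s, if anything falls off the work surface, if the arm or the gripper's body presses on something with over 40 N, if the wrist force passes 120 N, or if a joint passes its speed limit or range.

## Working session

There is one attempt and no reset: what is moved stays moved. The work goes in short steps, Python scripts to look and compute and a tool call to move; the robot and the scene stay as the last step left them, time stands still between calls to the robot, and variables do not carry over. Pictures are saved under pics/ and viewed, at most 10 in all, crops included, and the job is handed in when it is done.

Besides the shell and the picture viewer there is one more tool, called by a JSON object that holds its "op" and its "data". drive_tool: Moves the arm, as the interface text tells. Its arguments: {"type":"object","properties":{"motion":{"type":"array","items":{"type":"array"}},"gripper":{"type":"number"}},"required":["motion"]}

```bash
mkdir -p pics; ls
python3 - <<'E'
from rig import *
import cv2,numpy as np
for n in ("scene","top"):
    im=capture(n); cv2.imwrite(f"pics/{n}0.png",im[:,:,::-1]); 
    i=camera_info(n); print(n,i)
a=cv2.imread("pics/top0.png"); cv2.imwrite("pics/top0b.png",cv2.resize(a,(800,600),interpolation=cv2.INTER_CUBIC))
a=cv2.imread("pics/scene0.png"); cv2.imwrite("pics/scene0b.png",cv2.resize(a,(800,600),interpolation=cv2.INTER_CUBIC))
s=read_state();print(s); print(camera_info("wrist"))
E
```

```text
pics
scene {'fovy': 55.32960172028256, 'cx': 252.58326183014944, 'cy': 197.1324747131037, 'xyz': array([1.37160785, 0.38593322, 1.08753037]), 'orientation': array([[-0.47740018,  0.65183074, -0.58924168],
       [ 0.87861686,  0.34570747, -0.32942187],
       [-0.01102205, -0.67498373, -0.73775028]])}
top {'fovy': 44.38941144244656, 'cx': 260.8804786480178, 'cy': 191.16669690731746, 'xyz': array([ 0.24035643, -0.06074231,  1.53038832]), 'orientation': array([[-1.89379441e-03, -9.83143934e-01,  1.82823465e-01],
       [-9.99997876e-01,  1.71320780e-03, -1.14569830e-03],
       [ 8.13171742e-04, -1.82825247e-01, -9.83145090e-01]])}
{'time_s': 0.1, 'joint_positions': array([ 5.45175135e+01,  3.02719607e+01,  8.21484626e+01, -8.36544053e-04,
        6.76891631e+01, -1.02249918e+01]), 'qvel': array([-0.03448527, -0.0578068 , -0.26666862, -0.08391904, -0.02744761,
        0.02788872]), 'tau': array([-3.16864616e-04, -4.40983057e+01, -1.77151537e+01,  6.34827325e-02,
        5.34437061e-02, -4.51176606e-05]), 'position': array([0.26624971, 0.56473226, 0.22169072]), 'tcp_rot': array([[-9.04401531e-01,  4.26680985e-01, -1.09920205e-03],
       [ 4.26682276e-01,  9.04400235e-01, -1.56529169e-03],
       [ 3.26238395e-04, -1.88466223e-03, -9.99998171e-01]]), 'force': array([-0.99701187, -0.01423451, -1.25950108]), 'moment': array([-0.06142785, -0.00381974, -0.02424195]), 'grasp_force': 0.0, 'opening': 0.9985229325482078}
{'fovy': 61.47560493273819, 'cx': 255.7730903900319, 'cy': 193.97816196692852, 'T_tool_cam': array([[ 8.52343800e-05, -9.65631315e-01, -2.59915672e-01,
         7.10382167e-02],
       [ 9.99999899e-01, -3.21442241e-05,  4.47352173e-04,
        -1.09597385e-03],
       [-4.40332055e-04, -2.59915684e-01,  9.65631215e-01,
        -1.63483243e-01],
       [ 0.00000000e+00,  0.00000000e+00,  0.00000000e+00,
         1.00000000e+00]])}
```

View pics/top0b.png

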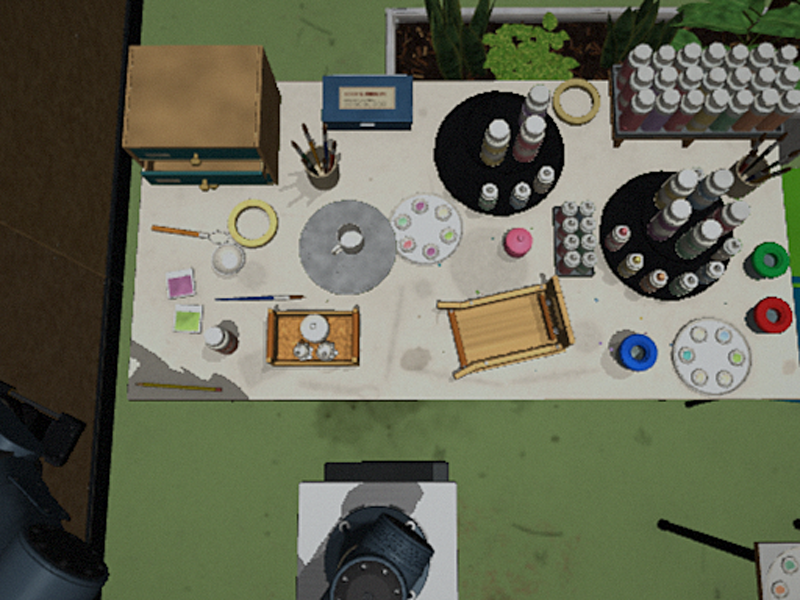

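View pics/scene0b.png

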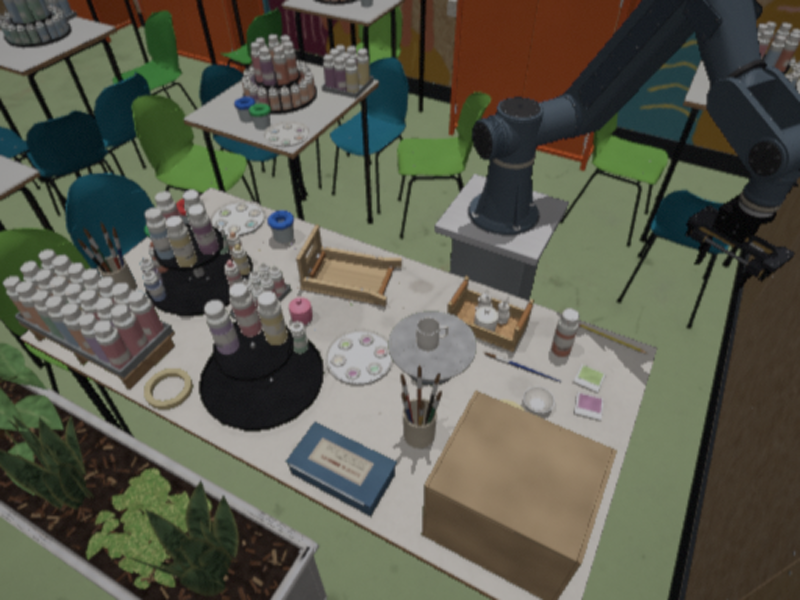

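The top view shows the crate at (313,336), with the white jar and two figures in it, and the bay at (510,335), turned about 10°, with its mouth towards the crate. The pink jar at (518,242) is the look-alike. I'll take a close crop to check the choice and read the corners.

Run:
```python
import cv2
a=cv2.imread("pics/top0.png")[170:255,164:374]
b=cv2.resize(a[:,:105],None,fx=7,fy=7,interpolation=cv2.INTER_CUBIC)[:, :]
c=cv2.resize(a[:,105:],None,fx=7,fy=7,interpolation=cv2.INTER_CUBIC)
cv2.imwrite("pics/cr1.png",b);cv2.imwrite("pics/cr2.png",c);print(b.shape)
```

```text
(595, 735, 3)
```

View pics/cr1.png

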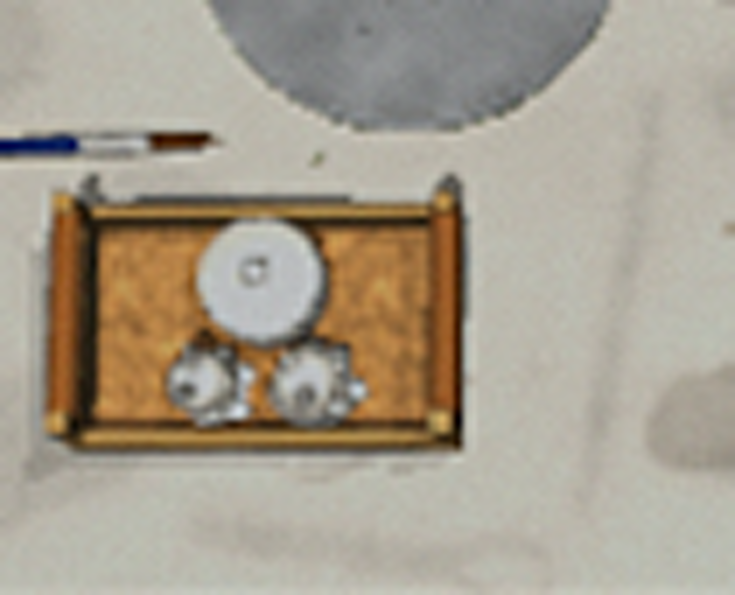

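View pics/cr2.png

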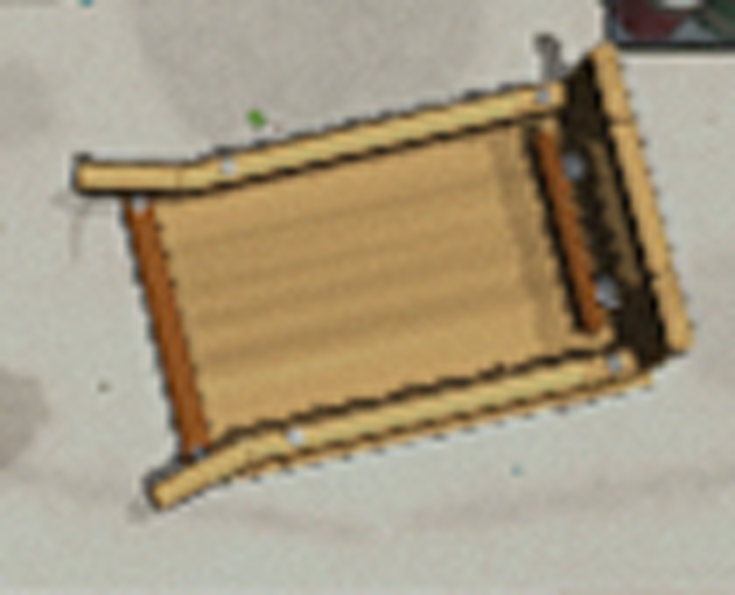

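The crops confirm the crate: dowel axes at crop x≈65 (trailing) and x≈445 (leading), with jar, cat and rabbit inside. The bay shows its sill, keeper and end board clearly. Next I fit both poses.

```bash
cat > h.py <<'E'
import numpy as np, cv2
from rig import *
from scipy.optimize import least_squares
def cam(name,st=None):
    i=camera_info(name); f=192/np.tan(np.radians(i['fovy']/2))
    if name=="wrist":
        T=np.eye(4);T[:3,:3]=st['tcp_rot'];T[:3,3]=st['position'];T=T@i['T_tool_cam'];R,t=T[:3,:3],T[:3,3]
    else: R,t=i['orientation'],i['xyz']
    return f,i['cx'],i['cy'],R,t
def onz(c,px,z):
    f,cx,cy,R,t=c; d=R@np.array([(px[0]-cx)/f,(px[1]-cy)/f,1]); return t+d*(z-t[2])/d[2]
def fit(c,obs,p0):
    # obs: (px,py, bx|None, by|None, z mm): residual in mm in body frame
    W=[onz(c,o[:2],o[4]/1e3)[:2]*1e3 for o in obs]
    def res(p):
        a=np.radians(p[2]);r=[]
        for w,o in zip(W,obs):
            d=w-p[:2]; b=(np.cos(a)*d[0]+np.sin(a)*d[1],-np.sin(a)*d[0]+np.cos(a)*d[1])
            r+=[b[k]-o[2+k] for k in (0,1) if o[2+k] is not None]
        return r
    s=least_squares(res,p0,loss='soft_l1',f_scale=2.); print(np.round(s.x,1),np.round(res(s.x),1)); return s.x
def rel(name,p,q): # q origin in p frame
    a=np.radians(p[2]);d=q[:2]-p[:2];print(name,np.round([np.cos(a)*d[0]+np.sin(a)*d[1],-np.sin(a)*d[0]+np.cos(a)*d[1],q[2]-p[2]],1))
def show():
    s=read_state();R=s['tcp_rot'];print('t',round(s['time_s'],2),'pos',np.round(s['position']*1e3,1),'ydir',np.round(np.degrees(np.arctan2(R[1,1],R[0,1])),2),'z',np.round(R[:,2],3),'F',np.round(s['force'],1),'M',np.round(s['moment'],2),s['opening'],s['grasp_force']);return s
E
python3 - <<'E'
from h import *
c=cam("top")
P=lambda u,v,o:(u/7+164+(105 if o else 0)-.43,v/7+170-.43)
cr=[(64,202,49.5,85,83),(60,422,-49.5,85,83),(444,198,49.5,-85,83),(440,423,-49.5,-85,83),(65,312,None,85,70),(445,312,None,-85,70)]
k=fit(c,[P(u,v,0)+(a,b,z) for u,v,a,b,z in cr],[450,100,0])
ba=[(125,205,None,104,13),(185,455,None,104,13),(155,205,None,90,13),(208,440,None,90,13),(542,135,None,-86,39),(582,325,None,-86,39),(597,55,None,-104,110),(665,345,None,-104,110),(552,132,48,None,39),(592,330,-48,None,39),(420,398,-58,None,36),(420,138,58,None,36),(300,424,-58,None,36),(300,167,58,None,36)]
b=fit(c,[P(u,v,1)+(a,bb,z) for u,v,a,bb,z in ba],[450,-150,0])
rel('crate in bay',b,k)
E
```

```text
[4.380e+02 1.279e+02 1.000e-01] [-0.4 -0.4  0.4 -1.6  0.7  0.3 -0.7  1.2  0.1  0.3]
[ 459.8 -260.4   12. ] [ 0.2 -1.1  0.5  1.  -2.6  1.  -1.3  1.4 -0.   2.9 -0.6  0.5 -0.6 -1.1]
crate in bay [ 59.7 384.3 -11.9]
```

{"op": "drive_tool", "data": {"motion": [[[0, 0, 0], [0, 0, -0.147]], [[0, 0, 0], [0, 0, -0.147]], [[0, 0, 0], [0, 0, -0.147]], [[0, 0, 0], [0, 0, 0]]], "gripper": 0.45}}

```text
time_s: 0.5
position: [0.2664, 0.5649, 0.222]
tcp_rot: [[-1.0, -0.0, -0.001], [-0.0, 1.0, -0.001], [0.001, -0.001, -1.0]]
force: [0.1, -0.5, -0.3]
opening: 0.726
grasp_force: 0.0
```

{"op": "drive_tool", "data": {"motion": [[[-14, -35, 0], [0, 0, 0]], [[-14, -35, 0], [0, 0, 0]], [[-14, -35, 0], [0, 0, 0]], [[-14, -35, 0], [0, 0, 0]], [[-14, -35, 0], [0, 0, 0]]]}}

```text
time_s: 1.0
position: [0.3368, 0.3889, 0.2224]
tcp_rot: [[-1.0, 0.003, -0.0], [0.003, 1.0, -0.0], [0.0, -0.0, -1.0]]
force: [0.2, -0.5, 0.4]
opening: 0.455
grasp_force: 0.0
```

{"op": "drive_tool", "data": {"motion": [[[-14, -35, 0], [0, 0, 0]], [[-14, -35, 0], [0, 0, 0]], [[-14, -35, 0], [0, 0, 0]], [[-14, -35, 0], [0, 0, 0]], [[-14, -35, 0], [0, 0, 0]]]}}

```text
time_s: 1.5
position: [0.407, 0.2139, 0.2226]
tcp_rot: [[-1.0, 0.003, 0.0], [0.003, 1.0, 0.0], [-0.0, 0.0, -1.0]]
force: [0.2, -0.3, -0.1]
opening: 0.448
grasp_force: 0.0
```

{"op": "drive_tool", "data": {"motion": [[[-14, -35, 5], [0, 0, 0]], [[-12, -35, 5], [0, 0, 0]], [[-6, -35, 5], [0, 0, 0]], [[0, -35, 5], [0, 0, 0]], [[0, -30, 5], [0, 0, 0]]]}}

```text
time_s: 2.0
position: [0.4388, 0.0436, 0.1973]
tcp_rot: [[-1.0, 0.004, 0.0], [0.004, 1.0, -0.0], [-0.0, -0.0, -1.0]]
force: [0.2, 0.5, 0.6]
opening: 0.452
grasp_force: 0.0
```

Run:
```python
from h import *
show(); s=read_state(); im=capture("wrist"); cv2.imwrite("pics/w1.png",cv2.resize(im[:,:,::-1],(800,600),interpolation=cv2.INTER_CUBIC))
np.save("w1.npy",np.c_[s['tcp_rot'],s['position']])
```

```text
t 2.0 pos [438.8  43.6 197.3] ydir 89.76 z [ 0. -0. -1.] F [0.2 0.5 0.6] M [ 0.03 -0.03  0.01] 0.451606547332817 0.0
```

View pics/w1.png

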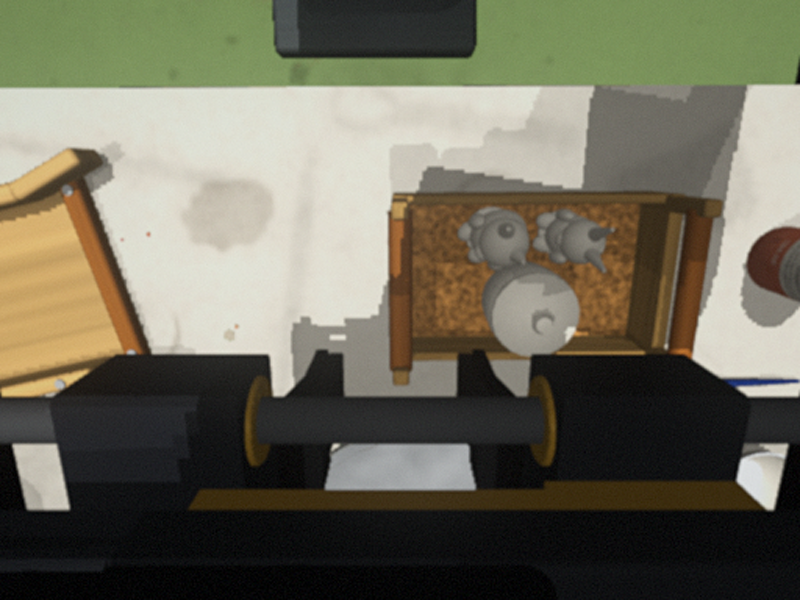

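Wrist view: lead dowel centre at (400,290), with its posts at (400,206) and (401,378). The trail dowel is near (691,290), and the sill's outer edge runs from (85,187) to (147,352).

Run:
```python
from h import *
m=np.load("w1.npy");c=cam("wrist",dict(tcp_rot=m[:,:3],position=m[:,3]))
q=lambda u,v:(u/1.5625-.2,v/1.5625-.2)
fit(c,[q(u,v)+(a,b,z) for u,v,a,b,z in [(400,207,-49.5,-85,83),(401,378,49.5,-85,83),(710,208,-49.5,85,83),(401,300,None,-85,70),(699,230,None,85,70),(687,330,None,85,70)]],[438,128,0])
for u,v in [(85,187),(147,352),(400,240),(401,350)]: print(np.round(onz(c,q(u,v),.013 if u<200 else .07)*1e3,1))
b=(459.8,-260.4,12);a=np.radians(12)
w=np.array([438.2,42.9]);d=w-b[:2];print('lead dowel in bay',np.cos(a)*d[0]+np.sin(a)*d[1],-np.sin(a)*d[0]+np.cos(a)*d[1])
# sill outer in bay
for u,v in [(85,187),(147,352)]:
    d=onz(c,q(u,v),.013)[:2]*1e3-b[:2];print(np.cos(a)*d[0]+np.sin(a)*d[1],-np.sin(a)*d[0]+np.cos(a)*d[1])
```

```text
[438.3 128.5   0. ] [-0.8 -0.5  0.2 -0.4  0.5 -2.3 -0.2  1.2  2.9]
[ 379.2 -168.7   13. ]
[ 497.2 -142.9   13. ]
[407.8  42.9  70. ]
[475.3  43.2  70. ]
lead dowel in bay 41.93162764917618 301.1630598242268
-59.82765464567617 106.43585342557537
60.99630461703404 107.12856718476388
```

{"op": "drive_tool", "data": {"motion": [[[0, 0, 25], [0, 0, 0]], [[0, 0, 25], [0, 0, 0]], [[0, 0, 25], [0, 0, 0]], [[0, 0, 25], [0, 0, 0]], [[0, 0, 20], [0, 0, 0]]]}}

```text
time_s: 2.55
position: [0.4385, 0.0454, 0.0764]
tcp_rot: [[-1.0, 0.004, -0.001], [0.004, 1.0, 0.0], [0.001, 0.0, -1.0]]
force: [0.6, 0.2, -0.2]
opening: 0.452
grasp_force: 0.0
```

{"op": "drive_tool", "data": {"motion": [[[0, -0.5, 10], [0, 0, 0]], [[0, 0, 10], [0, 0, 0]], [[0, 0, 5], [0, 0, 0]], [[0, 0, 0], [0, 0, 0]]]}}

```text
time_s: 2.95
position: [0.4388, 0.0448, 0.0524]
tcp_rot: [[-1.0, 0.0, -0.0], [0.0, 1.0, 0.0], [0.0, 0.0, -1.0]]
force: [0.7, -0.5, -0.1]
opening: 0.45
grasp_force: 0.0
```

{"op": "drive_tool", "data": {"motion": [[[0, 0, 0], [0, 0, 0]], [[0, 0, 0], [0, 0, 0]], [[0, 0, 0], [0, 0, 0]], [[0, 0, 0], [0, 0, 0]], [[0, 0, 0], [0, 0, 0]]], "gripper": 0}}

```text
time_s: 3.45
position: [0.4391, 0.0446, 0.0529]
tcp_rot: [[-1.0, -0.001, 0.001], [-0.001, 1.0, -0.0], [-0.001, -0.0, -1.0]]
force: [-0.5, -1.6, 3.1]
opening: 0.152
grasp_force: 30.0
```

{"op": "drive_tool", "data": {"motion": [[[0, 1.5, -3], [0, 0, 0]], [[0, 2.5, -5.5], [0, 0, 0]], [[0, 2.5, -5.5], [0, 0, 0]], [[0, 2.5, -5.5], [0, 0, 0]], [[0, 1, -2.5], [0, 0, 0]]]}}

```text
time_s: 3.95
position: [0.4385, 0.0554, 0.075]
tcp_rot: [[-1.0, -0.0, 0.0], [-0.0, 1.0, 0.0], [-0.0, 0.0, -1.0]]
force: [0.5, 0.6, -5.0]
opening: 0.148
grasp_force: 30.0
```

{"op": "drive_tool", "data": {"motion": [[[1, -5, 0], [0, 0, -0.014]], [[2, -10, 0], [0, 0, -0.014]], [[2, -10, 0], [0, 0, -0.014]], [[2, -10, 0], [0, 0, -0.014]], [[2, -10, 0], [0, 0, -0.014]]]}}

```text
time_s: 4.45
position: [0.4308, 0.009, 0.0744]
tcp_rot: [[-0.997, -0.071, -0.0], [-0.071, 0.997, 0.0], [0.0, 0.0, -1.0]]
force: [-0.4, 0.7, -5.7]
opening: 0.147
grasp_force: 30.0
```

{"op": "drive_tool", "data": {"motion": [[[2, -10, 0], [0, 0, -0.014]], [[2, -10, 0], [0, 0, -0.014]], [[2, -10, 0], [0, 0, -0.014]], [[2, -10, 0], [0, 0, -0.014]], [[2, -10, 0], [0, 0, -0.014]]]}}

```text
time_s: 4.95
position: [0.4258, -0.0417, 0.0744]
tcp_rot: [[-0.99, -0.14, -0.0], [-0.14, 0.99, 0.0], [0.0, 0.0, -1.0]]
force: [0.9, 0.3, -4.6]
opening: 0.15
grasp_force: 30.0
```

{"op": "drive_tool", "data": {"motion": [[[2, -10, 0], [0, 0, -0.015]], [[2, -10, 0], [0, 0, -0.015]], [[2, -10, 0], [0, 0, -0.015]], [[2, -10, 0], [0, 0, -0.014]], [[2, -8, 0], [0, 0, -0.014]]]}}

```text
time_s: 5.45
position: [0.4241, -0.0909, 0.0744]
tcp_rot: [[-0.977, -0.212, -0.0], [-0.212, 0.977, 0.0], [-0.0, 0.0, -1.0]]
force: [-0.1, 1.0, -5.0]
opening: 0.154
grasp_force: 30.0
```

Run:
```python
from h import *
show(); im=capture("top"); cv2.imwrite("pics/t2full.png",im[:,:,::-1])
cv2.imwrite("pics/t2.png",cv2.resize(im[165:255,190:390,::-1],None,fx=4,fy=4,interpolation=cv2.INTER_CUBIC))
```

```text
t 5.45 pos [424.1 -90.9  74.4] ydir 102.23 z [-0.  0. -1.] F [-0.1  1.  -5. ] M [-0.01 -0.14 -0.04] 0.15409963305580943 30.007842779159546
```

View pics/t2.png

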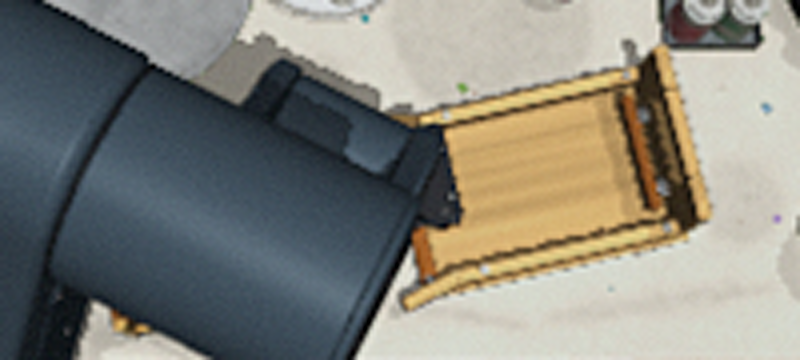

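The arm covers the crate in the top view, so I'm checking with the wrist camera.

Run:
```python
from h import *
s=show(); im=capture("wrist"); cv2.imwrite("pics/w2.png",cv2.resize(im[:,:,::-1],(800,600),interpolation=cv2.INTER_CUBIC))
np.save("w2.npy",np.c_[s['tcp_rot'],s['position']])
```

```text
t 5.5 pos [424.6 -92.   74.4] ydir 102.25 z [ 0.001 -0.001 -1.   ] F [-0.3 -0.2 -4. ] M [-0.27  0.01 -0.  ] 0.1471783721939638 29.997742474079132
```

View pics/w2.png

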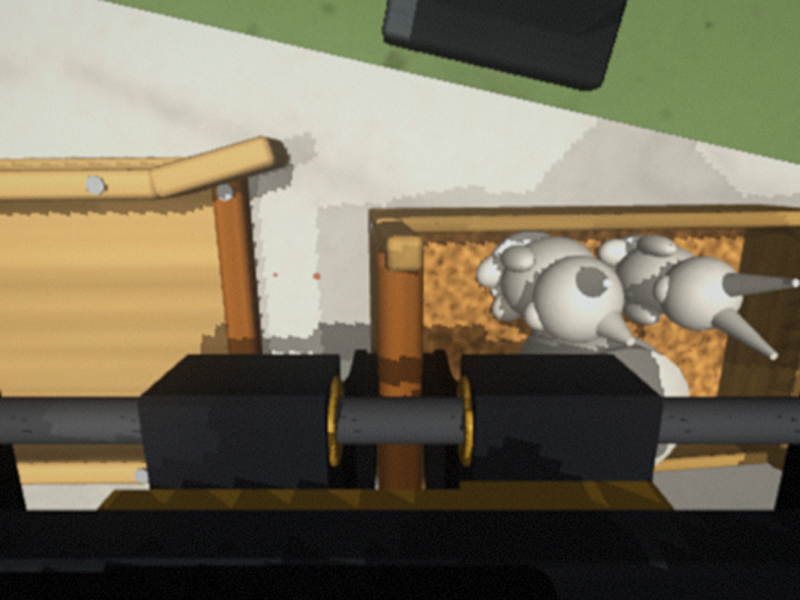

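Run:
```python
from h import *
m=np.load("w2.npy");c=cam("wrist",dict(tcp_rot=m[:,:3],position=m[:,3]))
q=lambda u,v:(u/1.5625-.2,v/1.5625-.2)
fit(c,[q(u,v)+o for u,v,*o in [] ] + [q(u,v)+(a,b,z) for u,v,a,b,z in [(246,195,None,104,13),(258,345,None,104,13),(217,210,None,90,13),(230,345,None,90,13),(10,200,-58,None,36),(140,197,-58,None,36)]],[460,-260,12])
z=70+21-0.;  # tipped
for u,v,zz in [(372,212,.02+.045),(404,252,.103),(420,219,.062),(780,215,.04)]: print(np.round(onz(c,q(u,v),zz)*1e3,1), np.round(m[:,:3].T@(onz(c,q(u,v),zz)-m[:,3])*1e3,1))
```

```text
[ 459.5 -259.8   12.7] [-0.2 -0.6  0.5  0.2  0.4 -0.4]
[ 371.  -114.1   65. ] [ 57.1 -10.2   9.4]
[ 376.  -102.2  103. ] [ 49.7   0.4 -28.6]
[370.1 -97.5  62. ] [54.5  6.2 12.4]
[340.9  39.8  40. ] [ 53.9 146.6  34.3]
```

{"op": "drive_tool", "data": {"motion": [[[0.4, -5, 0], [0, 0, -0.0026]], [[0.5, -10, 0], [0, 0, 0]], [[0.5, -10, 0], [0, 0, 0]], [[0.5, -10, 0], [0, 0, 0]], [[0, -10, 0], [0, 0, 0]]]}}

```text
time_s: 6.05
position: [0.4322, -0.1355, 0.0745]
tcp_rot: [[-0.977, -0.214, -0.0], [-0.214, 0.977, -0.0], [0.0, 0.0, -1.0]]
force: [0.5, 0.0, -4.4]
opening: 0.148
grasp_force: 30.0
```

{"op": "drive_tool", "data": {"motion": [[[0, -10, -0.5], [0, 0, 0]], [[0, -10, -0.5], [0, 0, 0]], [[0, -10, -0.5], [0, 0, 0]], [[0, -10, -0.5], [0, 0, 0]], [[0, -10, -0.5], [0, 0, 0]]]}}

```text
time_s: 6.55
position: [0.4429, -0.1842, 0.0771]
tcp_rot: [[-0.977, -0.214, -0.0], [-0.214, 0.977, 0.0], [0.0, 0.0, -1.0]]
force: [-0.7, 1.5, -5.0]
opening: 0.153
grasp_force: 30.0
```

{"op": "drive_tool", "data": {"motion": [[[0, -10, -0.6], [0, 0, 0]], [[0, -10, -0.6], [0, 0, 0]], [[0, -10, -0.6], [0, 0, 0]], [[0, -10, -0.6], [0, 0, 0]], [[0, -10, -0.6], [0, 0, 0]]]}}

```text
time_s: 7.05
position: [0.4535, -0.233, 0.08]
tcp_rot: [[-0.977, -0.214, -0.0], [-0.214, 0.977, 0.0], [0.0, 0.0, -1.0]]
force: [-0.3, 0.5, -5.6]
opening: 0.148
grasp_force: 30.0
```

{"op": "drive_tool", "data": {"motion": [[[0, -10, -0.5], [0, 0, 0]], [[0, -10, -0.5], [0, 0, 0]], [[0, -5, 0], [0, 0, 0]], [[0, 0, 0], [0, 0, 0]]]}}

```text
time_s: 7.45
position: [0.4594, -0.2581, 0.0813]
tcp_rot: [[-0.977, -0.214, 0.001], [-0.214, 0.977, -0.002], [-0.001, -0.002, -1.0]]
force: [-0.5, -0.5, -1.4]
opening: 0.151
grasp_force: 30.0
```

```bash
cat >> h.py <<'E'
def bay(s,b=(459.5,-259.8,12.4)):
    a=np.radians(b[2]);d=s['position'][:2]*1e3-b[:2]; F=s['force']
    print('tcp in bay',np.round([np.cos(a)*d[0]+np.sin(a)*d[1],-np.sin(a)*d[0]+np.cos(a)*d[1]],1),'Fbay',np.round([np.cos(a)*F[0]+np.sin(a)*F[1],-np.sin(a)*F[0]+np.cos(a)*F[1],F[2]],1))
E
python3 - <<'E'
from h import *
s=show(); bay(s)
for n in ("wrist","scene"): im=capture(n); cv2.imwrite(f"pics/{n}3.png",im[:,:,::-1])
a=cv2.imread("pics/wrist3.png");b=cv2.imread("pics/scene3.png")[130:258,180:380]
cv2.imwrite("pics/m3.png",np.vstack([cv2.resize(a[60:320],(512,260)),cv2.resize(b,(512,328),interpolation=cv2.INTER_CUBIC)]))
E
```

```text
t 7.45 pos [ 459.4 -258.1   81.3] ydir 102.35 z [ 0.001 -0.002 -1.   ] F [-0.5 -0.5 -1.4] M [-0.25  0.09  0.08] 0.15061246823017 29.996374547481537
tcp in bay [0.3 1.7] Fbay [-0.6 -0.3 -1.4]
```

View pics/m3.png

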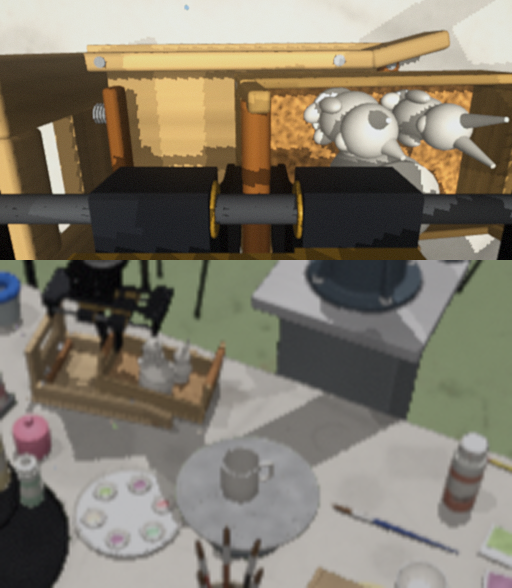

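The scene crop shows the leading end over the sill and the trailing end on the table, with the ware standing. The wrist view shows the crate centred between the rails. I'll ease it down while easing it on.

{"op": "drive_tool", "data": {"motion": [[[0, -1, 1.5], [0, 0, 0]], [[0, -1.5, 3], [0, 0, 0]], [[0, -1.5, 3], [0, 0, 0]], [[0, -1.5, 3], [0, 0, 0]], [[0, -1.5, 3], [0, 0, 0]]]}}

```text
time_s: 8.05
position: [0.4621, -0.2658, 0.0684]
tcp_rot: [[-0.977, -0.215, 0.004], [-0.215, 0.977, -0.004], [-0.003, -0.005, -1.0]]
force: [1.1, -6.8, 4.6]
opening: 0.151
grasp_force: 30.0
```

{"op": "drive_tool", "data": {"motion": [[[0, -1.5, 2.5], [0, 0, 0]], [[0, -1, 2], [0, 0, 0]], [[0, 0, 1], [0, 0, 0]], [[0, 0, 0.5], [0, 0, 0]], [[0, 0, 0], [0, 0, 0]]]}}

```text
time_s: 8.55
position: [0.463, -0.2691, 0.0627]
tcp_rot: [[-0.977, -0.215, 0.005], [-0.215, 0.977, -0.006], [-0.003, -0.007, -1.0]]
force: [-0.2, -7.0, 5.6]
opening: 0.152
grasp_force: 30.0
```

Run:
```python
from h import *
s=show(); bay(s)
```

```text
t 8.55 pos [ 463.  -269.1   62.7] ydir 102.4 z [ 0.005 -0.006 -1.   ] F [-0.2 -7.   5.6] M [-0.96  0.1   0.07] 0.1522898377332155 30.01258671283722
tcp in bay [ 1.4 -9.9] Fbay [-1.7 -6.8  5.6]
```

{"op": "drive_tool", "data": {"motion": [[[0, -2, 0.5], [0, 0, 0]], [[0, -2, 0.5], [0, 0, 0]], [[0, -2, 0.7], [0, 0, 0]], [[0, -1, 0.7], [0, 0, 0]], [[0, 0, 0], [0, 0, 0]]]}}

```text
time_s: 9.05
position: [0.462, -0.2717, 0.0589]
tcp_rot: [[-0.977, -0.214, -0.001], [-0.214, 0.977, 0.002], [0.001, 0.002, -1.0]]
force: [1.3, -0.1, 4.5]
opening: 0.152
grasp_force: 30.0
```

Run:
```python
from h import *
s=show(); bay(s)
```

```text
t 9.05 pos [ 462.  -271.7   58.9] ydir 102.34 z [-0.001  0.002 -1.   ] F [ 1.3 -0.1  4.5] M [ 0.39 -0.12 -0.01] 0.15201198318055814 30.000447928905487
tcp in bay [ -0.1 -12.1] Fbay [ 1.3 -0.3  4.5]
```

{"op": "drive_tool", "data": {"motion": [[[0, -0.5, 0.4], [0, 0, 0]], [[0, 0, 0], [0, 0, 0]]]}}

```text
time_s: 9.25
position: [0.462, -0.2717, 0.0588]
tcp_rot: [[-0.977, -0.214, -0.001], [-0.214, 0.977, 0.003], [0.001, 0.003, -1.0]]
force: [1.2, 1.3, 6.5]
opening: 0.149
grasp_force: 30.0
```

{"op": "drive_tool", "data": {"motion": [[[0, -0.5, 0.4], [0, 0, 0]], [[0, 0, 0], [0, 0, 0]]]}}

```text
time_s: 9.45
position: [0.462, -0.2718, 0.0588]
tcp_rot: [[-0.977, -0.214, -0.001], [-0.214, 0.977, 0.003], [0.001, 0.003, -1.0]]
force: [1.2, 3.2, 10.7]
opening: 0.147
grasp_force: 30.0
```

{"op": "drive_tool", "data": {"motion": [[[0, -0.5, 0.4], [0, 0, 0]], [[0, 0, 0], [0, 0, 0]]]}}

```text
time_s: 9.65
position: [0.462, -0.2718, 0.0588]
tcp_rot: [[-0.977, -0.214, -0.002], [-0.214, 0.977, 0.004], [0.001, 0.004, -1.0]]
force: [1.0, 4.4, 13.8]
opening: 0.153
grasp_force: 30.0
```

The leading end is on the floor: z stays put while the force climbs. I relax, release and lift off.

{"op": "drive_tool", "data": {"motion": [[[0, 0.5, -0.7], [0, 0, 0]], [[0, 0.5, -0.7], [0, 0, 0]], [[0, 0, 0], [0, 0, 0]]]}}

```text
time_s: 9.95
position: [0.4617, -0.2718, 0.0589]
tcp_rot: [[-0.977, -0.214, -0.002], [-0.214, 0.977, 0.003], [0.001, 0.003, -1.0]]
force: [0.7, 1.8, 4.2]
opening: 0.147
grasp_force: 30.0
```

{"op": "drive_tool", "data": {"motion": [[[0, 0, 0], [0, 0, 0]], [[0, 0, 0], [0, 0, 0]], [[0, 0, 0], [0, 0, 0]], [[0, 0, 0], [0, 0, 0]], [[0, 0, 0], [0, 0, 0]]], "gripper": 0.45}}

```text
time_s: 10.45
position: [0.4624, -0.2734, 0.0592]
tcp_rot: [[-0.977, -0.214, -0.0], [-0.214, 0.977, -0.0], [0.0, -0.0, -1.0]]
force: [-0.1, -0.1, 1.2]
opening: 0.436
grasp_force: 0.0
```

{"op": "drive_tool", "data": {"motion": [[[0, 0, -5], [0, 0, 0]], [[0, 0, -15], [0, 0, 0]], [[0, 0, -30], [0, 0, 0]], [[0, 0, -30], [0, 0, 0]], [[0, 0, -30], [0, 0, 0]]]}}

```text
time_s: 10.95
position: [0.4623, -0.2732, 0.1707]
tcp_rot: [[-0.977, -0.214, -0.0], [-0.214, 0.977, 0.0], [0.0, 0.0, -1.0]]
force: [0.7, -0.5, -0.4]
opening: 0.452
grasp_force: 0.0
```

{"op": "drive_tool", "data": {"motion": [[[0, 34, 0], [0, 0, 0]], [[0, 34, 0], [0, 0, 0]], [[0, 34, 0], [0, 0, 0]], [[0, 34, 0], [0, 0, 0]], [[0, 34, 0], [0, 0, 0]]]}}

```text
time_s: 11.45
position: [0.4257, -0.1061, 0.1698]
tcp_rot: [[-0.977, -0.214, 0.001], [-0.214, 0.977, -0.0], [-0.001, -0.001, -1.0]]
force: [0.1, -0.4, 0.8]
opening: 0.451
grasp_force: 0.0
```

Run:
```python
from h import *
s=show(); bay(s);np.save("w4.npy",np.c_[s['tcp_rot'],s['position']])
im=capture("wrist"); cv2.imwrite("pics/w4.png",cv2.resize(im[:,:,::-1],(800,600),interpolation=cv2.INTER_CUBIC))
```

```text
t 11.45 pos [ 425.7 -106.1  169.8] ydir 102.34 z [ 0.001 -0.    -1.   ] F [ 0.1 -0.4  0.8] M [ 0.05  0.05 -0.07] 0.4508476438678018 0.0
tcp in bay [ -0.  157.4] Fbay [ 0.  -0.4  0.8]
```

View pics/w4.png

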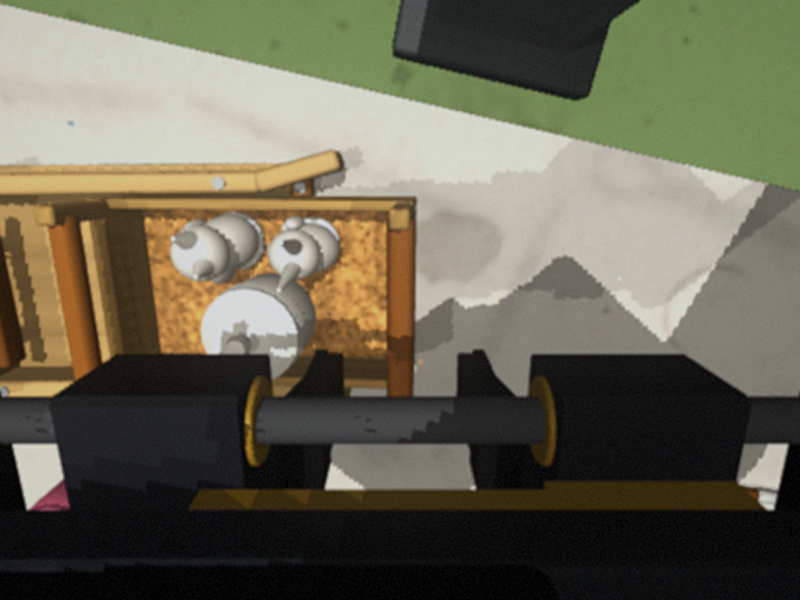

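Trail dowel centre is at (401,300), crate straight between the rails, ware standing.

Run:
```python
from h import *
m=np.load("w4.npy");c=cam("wrist",dict(tcp_rot=m[:,:3],position=m[:,3]))
for u,v,z in [(401,260,.0875),(401,300,.0875),(401,350,.0875),(400,217,.1),(66,280,.076),(50,213,.089)]:
    print(np.round(m[:,:3].T@(onz(c,(u/1.5625-.2,v/1.5625-.2),z)-m[:,3])*1e3,1))
```

```text
[27.6 -0.2 82.3]
[ 7.2 -0.2 82.3]
[-19.5  -0.1  82.4]
[49.8 -0.7 69.8]
[  15.  -175.    93.9]
[  50.6 -168.2   80.9]
```

{"op": "drive_tool", "data": {"motion": [[[0, 0, 25], [0, 0, 0]], [[0, 0, 25], [0, 0, 0]], [[0, 0, 20], [0, 0, 0]], [[0, 0, 15], [0, 0, 0]], [[0, 0, 9], [0, 0, 0]]]}}

```text
time_s: 12.0
position: [0.4258, -0.1072, 0.0746]
tcp_rot: [[-0.977, -0.214, -0.001], [-0.214, 0.977, 0.0], [0.001, 0.001, -1.0]]
force: [-0.6, 0.3, 0.2]
opening: 0.448
grasp_force: 0.0
```

{"op": "drive_tool", "data": {"motion": [[[0, 0, 5], [0, 0, 0]], [[0, 0, 0], [0, 0, 0]], [[0, 0, 0], [0, 0, 0]]]}}

```text
time_s: 12.3
position: [0.4264, -0.1075, 0.0708]
tcp_rot: [[-0.977, -0.214, 0.001], [-0.214, 0.977, -0.001], [-0.001, -0.001, -1.0]]
force: [-0.2, -1.2, 0.4]
opening: 0.45
grasp_force: 0.0
```

{"op": "drive_tool", "data": {"motion": [[[0, 0, 0], [0, 0, 0]], [[0, 0, 0], [0, 0, 0]], [[0, 0, 0], [0, 0, 0]], [[0, 0, 0], [0, 0, 0]], [[0, 0, 0], [0, 0, 0]]], "gripper": 0}}

```text
time_s: 12.8
position: [0.4258, -0.1069, 0.0705]
tcp_rot: [[-0.977, -0.214, -0.0], [-0.214, 0.977, 0.001], [0.0, 0.001, -1.0]]
force: [0.1, 0.7, 1.3]
opening: 0.147
grasp_force: 30.0
```

Run:
```python
from h import *
s=show(); bay(s)
```

```text
t 12.8 pos [ 425.8 -106.9   70.5] ydir 102.35 z [-0.     0.001 -1.   ] F [0.1 0.7 1.3] M [ 0.33  0.06 -0.04] 0.14663107725887708 30.00025123357773
tcp in bay [-1.000e-01  1.566e+02] Fbay [0.3 0.6 1.3]
```

{"op": "drive_tool", "data": {"motion": [[[0, 0, -1], [0, 0, 0]], [[0, -1, -1], [0, 0, 0]], [[0, -5, 0], [0, 0, 0]], [[0, -8, 0], [0, 0, 0]], [[0, -8, 0], [0, 0, 0]]]}}

```text
time_s: 13.3
position: [0.4307, -0.1292, 0.0722]
tcp_rot: [[-0.977, -0.214, -0.001], [-0.214, 0.977, 0.0], [0.0, 0.0, -1.0]]
force: [-0.6, 2.4, -2.0]
opening: 0.151
grasp_force: 30.0
```

{"op": "drive_tool", "data": {"motion": [[[0, -8, 0.2], [0, 0, 0]], [[0, -8, 0.3], [0, 0, 0]], [[0, -8, 0.5], [0, 0, 0]], [[0, -8, 0.5], [0, 0, 0]], [[0, -5, 0.5], [0, 0, 0]]]}}

```text
time_s: 13.8
position: [0.4391, -0.1659, 0.0703]
tcp_rot: [[-0.977, -0.214, 0.001], [-0.214, 0.977, -0.0], [-0.0, -0.001, -1.0]]
force: [-0.5, 2.4, -1.4]
opening: 0.153
grasp_force: 30.0
```

{"op": "drive_tool", "data": {"motion": [[[0, -2, 0.5], [0, 0, 0]], [[0, 0, 0.5], [0, 0, 0]], [[0, 0, 0], [0, 0, 0]]]}}

```text
time_s: 14.1
position: [0.4396, -0.1674, 0.0693]
tcp_rot: [[-0.977, -0.214, 0.001], [-0.214, 0.977, -0.001], [-0.001, -0.001, -1.0]]
force: [-0.6, -1.1, -3.5]
opening: 0.154
grasp_force: 30.0
```

Run:
```python
from h import *
s=show(); bay(s)
```

```text
t 14.1 pos [ 439.6 -167.4   69.3] ydir 102.38 z [ 0.001 -0.001 -1.   ] F [-0.6 -1.1 -3.5] M [-0.16  0.07 -0.01] 0.15384342325258987 30.000168085098267
tcp in bay [ 0.4 94.5] Fbay [-0.8 -1.  -3.5]
```

{"op": "drive_tool", "data": {"motion": [[[0, -2, 0.5], [0, 0, 0]], [[0, -2, 0.5], [0, 0, 0]], [[0, -2, 0], [0, 0, 0]], [[0, 0, 0], [0, 0, 0]]]}}

```text
time_s: 14.5
position: [0.4405, -0.1728, 0.0684]
tcp_rot: [[-0.977, -0.214, 0.0], [-0.214, 0.977, -0.0], [-0.0, -0.0, -1.0]]
force: [-0.2, 2.8, -2.4]
opening: 0.15
grasp_force: 30.0
```

{"op": "drive_tool", "data": {"motion": [[[0, -1, 0], [0, 0, 0]], [[0, -0.5, 0], [0, 0, 0]], [[0, 0, 0], [0, 0, 0]]]}}

```text
time_s: 14.8
position: [0.4407, -0.1741, 0.0684]
tcp_rot: [[-0.977, -0.214, -0.0], [-0.214, 0.977, -0.0], [0.0, -0.0, -1.0]]
force: [-0.3, 2.1, -2.3]
opening: 0.152
grasp_force: 30.0
```

{"op": "drive_tool", "data": {"motion": [[[0, -1, 0], [0, 0, 0]], [[0, -0.5, 0], [0, 0, 0]], [[0, 0, 0], [0, 0, 0]]]}}

```text
time_s: 15.1
position: [0.4411, -0.1757, 0.0683]
tcp_rot: [[-0.977, -0.214, 0.0], [-0.214, 0.977, -0.0], [-0.0, -0.0, -1.0]]
force: [-1.5, 2.9, -1.8]
opening: 0.148
grasp_force: 30.0
```

Run:
```python
from h import *
s=show(); bay(s)
```

```text
t 15.1 pos [ 441.1 -175.7   68.3] ydir 102.36 z [ 0. -0. -1.] F [-1.5  2.9 -1.8] M [ 0.33  0.08 -0.04] 0.14838298590728038 29.99910593032837
tcp in bay [ 0.1 86.1] Fbay [-0.9  3.1 -1.8]
```

{"op": "drive_tool", "data": {"motion": [[[0, -1, 0], [0, 0, 0]], [[0, 0, 0], [0, 0, 0]]]}}

```text
time_s: 15.3
position: [0.4407, -0.176, 0.0682]
tcp_rot: [[-0.977, -0.214, -0.001], [-0.214, 0.977, 0.001], [0.001, 0.001, -1.0]]
force: [-1.0, 4.0, -1.5]
opening: 0.149
grasp_force: 30.0
```

{"op": "drive_tool", "data": {"motion": [[[0, -1, 0], [0, 0, 0]], [[0, 0, 0], [0, 0, 0]]]}}

```text
time_s: 15.5
position: [0.4402, -0.1762, 0.0681]
tcp_rot: [[-0.977, -0.214, -0.003], [-0.214, 0.977, 0.002], [0.002, 0.003, -1.0]]
force: [-1.6, 6.1, -0.7]
opening: 0.151
grasp_force: 30.0
```

{"op": "drive_tool", "data": {"motion": [[[0, -1, 0], [0, 0, 0]], [[0, 0, 0], [0, 0, 0]]]}}

```text
time_s: 15.7
position: [0.4399, -0.1766, 0.068]
tcp_rot: [[-0.977, -0.214, -0.004], [-0.214, 0.977, 0.004], [0.003, 0.004, -1.0]]
force: [-1.4, 6.5, 0.2]
opening: 0.152
grasp_force: 30.0
```

{"op": "drive_tool", "data": {"motion": [[[-0.3, -1, 0], [0, 0, 0]], [[0, -0.5, 0], [0, 0, 0]], [[0, 0, 0], [0, 0, 0]]]}}

```text
time_s: 16.0
position: [0.44, -0.1772, 0.068]
tcp_rot: [[-0.977, -0.214, -0.005], [-0.214, 0.977, 0.005], [0.004, 0.006, -1.0]]
force: [-1.9, 8.7, 0.9]
opening: 0.15
grasp_force: 30.0
```

{"op": "drive_tool", "data": {"motion": [[[-0.3, -1, 0], [0, 0, 0]], [[0, -0.5, 0], [0, 0, 0]], [[0, 0, 0], [0, 0, 0]]]}}

```text
time_s: 16.3
position: [0.4401, -0.1781, 0.0679]
tcp_rot: [[-0.977, -0.214, -0.006], [-0.214, 0.977, 0.006], [0.005, 0.007, -1.0]]
force: [-2.4, 9.1, 1.2]
opening: 0.149
grasp_force: 30.0
```

Run:
```python
from h import *
s=show(); bay(s)
```

```text
t 16.3 pos [ 440.1 -178.1   67.9] ydir 102.35 z [-0.006  0.006 -1.   ] F [-2.4  9.1  1.2] M [1.49 0.34 0.08] 0.14876071624801263 30.0233656167984
tcp in bay [-1.3 84. ] Fbay [-0.4  9.4  1.2]
```

{"op": "drive_tool", "data": {"motion": [[[-0.2, -1, 0], [0, 0, 0]], [[0, -0.5, 0], [0, 0, 0]], [[0, 0, 0], [0, 0, 0]]]}}

```text
time_s: 16.6
position: [0.4403, -0.179, 0.0679]
tcp_rot: [[-0.977, -0.214, -0.007], [-0.214, 0.977, 0.007], [0.005, 0.008, -1.0]]
force: [-3.5, 10.0, 1.1]
opening: 0.15
grasp_force: 30.0
```

{"op": "drive_tool", "data": {"motion": [[[-0.2, -1, 0], [0, 0, 0]], [[0, -0.5, 0], [0, 0, 0]], [[0, 0, 0], [0, 0, 0]]]}}

```text
time_s: 16.9
position: [0.4404, -0.1798, 0.0678]
tcp_rot: [[-0.977, -0.214, -0.008], [-0.214, 0.977, 0.008], [0.006, 0.009, -1.0]]
force: [-2.1, 11.7, 2.0]
opening: 0.15
grasp_force: 30.0
```

Run:
```python
from h import *
s=show(); bay(s)
```

```text
t 16.9 pos [ 440.4 -179.8   67.8] ydir 102.34 z [-0.008  0.008 -1.   ] F [-2.1 11.7  2. ] M [1.86 0.35 0.07] 0.14971947758535728 30.0279700756073
tcp in bay [-1.5 82.2] Fbay [ 0.4 11.8  2. ]
```

{"op": "drive_tool", "data": {"motion": [[[-0.2, -1, 0], [0, 0, 0]], [[0, -0.5, 0], [0, 0, 0]], [[0, 0, 0], [0, 0, 0]]]}}

```text
time_s: 17.2
position: [0.4406, -0.1808, 0.0677]
tcp_rot: [[-0.977, -0.214, -0.008], [-0.214, 0.977, 0.009], [0.006, 0.01, -1.0]]
force: [-2.0, 11.9, 2.3]
opening: 0.147
grasp_force: 30.0
```

{"op": "drive_tool", "data": {"motion": [[[-0.2, -0.7, 0], [0, 0, 0]], [[0, -0.3, 0], [0, 0, 0]], [[0, 0, 0], [0, 0, 0]]]}}

```text
time_s: 17.5
position: [0.4407, -0.1812, 0.0677]
tcp_rot: [[-0.977, -0.213, -0.009], [-0.214, 0.977, 0.009], [0.007, 0.011, -1.0]]
force: [-1.4, 13.8, 3.1]
opening: 0.151
grasp_force: 30.0
```

Run:
```python
from h import *
s=show(); bay(s)
```

```text
t 17.5 pos [ 440.7 -181.2   67.7] ydir 102.33 z [-0.009  0.009 -1.   ] F [-1.4 13.8  3.1] M [2.18 0.41 0.02] 0.1511742907606189 30.030127465724945
tcp in bay [-1.5 80.8] Fbay [ 1.6 13.8  3.1]
```

{"op": "drive_tool", "data": {"motion": [[[0, 0, 0.7], [0, 0, 0]], [[0, 0, 0.7], [0, 0, 0]], [[0, 0, 0], [0, 0, 0]]]}}

```text
time_s: 17.8
position: [0.4405, -0.1809, 0.0662]
tcp_rot: [[-0.977, -0.213, -0.009], [-0.213, 0.977, 0.01], [0.007, 0.012, -1.0]]
force: [-2.2, 15.7, 2.7]
opening: 0.154
grasp_force: 30.0
```

{"op": "drive_tool", "data": {"motion": [[[0, 0, 0.7], [0, 0, 0]], [[0, 0, 0.7], [0, 0, 0]], [[0, 0, 0], [0, 0, 0]]]}}

```text
time_s: 18.1
position: [0.4404, -0.1806, 0.0648]
tcp_rot: [[-0.977, -0.213, -0.01], [-0.213, 0.977, 0.01], [0.007, 0.012, -1.0]]
force: [-2.4, 15.6, 2.8]
opening: 0.151
grasp_force: 30.0
```

Run:
```python
from h import *
s=show(); bay(s)
```

```text
t 18.1 pos [ 440.4 -180.6   64.8] ydir 102.31 z [-0.01  0.01 -1.  ] F [-2.4 15.6  2.8] M [2.4  0.38 0.03] 0.15082105164518386 30.015841126441956
tcp in bay [-1.7 81.5] Fbay [ 1.  15.8  2.8]
```

{"op": "drive_tool", "data": {"motion": [[[0, 0.5, 0.7], [0, 0, 0]], [[0, 0.5, 0.7], [0, 0, 0]], [[0, 0, 0], [0, 0, 0]]]}}

```text
time_s: 18.4
position: [0.4403, -0.18, 0.0634]
tcp_rot: [[-0.977, -0.213, -0.009], [-0.214, 0.977, 0.01], [0.007, 0.012, -1.0]]
force: [-2.2, 14.8, 2.7]
opening: 0.151
grasp_force: 30.0
```

{"op": "drive_tool", "data": {"motion": [[[0, 0.4, 0.7], [0, 0, 0]], [[0, 0.4, 0.7], [0, 0, 0]], [[0, 0, 0], [0, 0, 0]]]}}

```text
time_s: 18.7
position: [0.4401, -0.1794, 0.062]
tcp_rot: [[-0.977, -0.214, -0.009], [-0.214, 0.977, 0.009], [0.007, 0.011, -1.0]]
force: [-2.8, 13.9, 1.8]
opening: 0.148
grasp_force: 30.0
```

Run:
```python
from h import *
s=show(); bay(s)
```

```text
t 18.7 pos [ 440.1 -179.4   62. ] ydir 102.33 z [-0.009  0.009 -1.   ] F [-2.8 13.9  1.8] M [2.14 0.34 0.07] 0.1484714677520897 30.009680092334747
tcp in bay [-1.7 82.7] Fbay [ 0.2 14.1  1.8]
```

{"op": "drive_tool", "data": {"motion": [[[0, 0.4, 0.7], [0, 0, 0]], [[0, 0.4, 0.7], [0, 0, 0]], [[0, 0.3, 0.7], [0, 0, 0]], [[0, 0, 0], [0, 0, 0]]]}}

```text
time_s: 19.1
position: [0.44, -0.1786, 0.0599]
tcp_rot: [[-0.977, -0.214, -0.009], [-0.214, 0.977, 0.009], [0.007, 0.011, -1.0]]
force: [-2.9, 12.8, 2.4]
opening: 0.149
grasp_force: 30.0
```

{"op": "drive_tool", "data": {"motion": [[[0, 0.3, 0.5], [0, 0, 0]], [[0, 0.3, 0.5], [0, 0, 0]], [[0, 0, 0], [0, 0, 0]]]}}

```text
time_s: 19.4
position: [0.44, -0.1783, 0.059]
tcp_rot: [[-0.977, -0.214, -0.009], [-0.214, 0.977, 0.009], [0.007, 0.01, -1.0]]
force: [-3.1, 11.9, 2.4]
opening: 0.15
grasp_force: 30.0
```

Run:
```python
from h import *
s=show(); bay(s)
```

```text
t 19.4 pos [ 440.  -178.3   59. ] ydir 102.34 z [-0.009  0.009 -1.   ] F [-3.1 11.9  2.4] M [1.92 0.44 0.11] 0.15007559092784367 30.009019374847412
tcp in bay [-1.6 83.8] Fbay [-0.5 12.3  2.4]
```

Trail edge is about on the floor (59 + 17 − 70 = 6). I press lightly to confirm, then relax back against the sill.

{"op": "drive_tool", "data": {"motion": [[[0, 0, 0.5], [0, 0, 0]], [[0, 0, 0], [0, 0, 0]]]}}

```text
time_s: 19.6
position: [0.4399, -0.1781, 0.0585]
tcp_rot: [[-0.977, -0.214, -0.009], [-0.214, 0.977, 0.009], [0.007, 0.011, -1.0]]
force: [-2.3, 12.9, 2.5]
opening: 0.151
grasp_force: 30.0
```

{"op": "drive_tool", "data": {"motion": [[[0, 0, 0.5], [0, 0, 0]], [[0, 0, 0], [0, 0, 0]]]}}

```text
time_s: 19.8
position: [0.4399, -0.1781, 0.0584]
tcp_rot: [[-0.977, -0.214, -0.009], [-0.214, 0.977, 0.009], [0.007, 0.011, -1.0]]
force: [-3.8, 13.7, 5.5]
opening: 0.144
grasp_force: 30.0
```

{"op": "drive_tool", "data": {"motion": [[[0, 0, 0.5], [0, 0, 0]], [[0, 0, 0], [0, 0, 0]]]}}

```text
time_s: 20.0
position: [0.4399, -0.1781, 0.0584]
tcp_rot: [[-0.977, -0.214, -0.009], [-0.214, 0.977, 0.009], [0.007, 0.01, -1.0]]
force: [-4.1, 13.6, 10.6]
opening: 0.151
grasp_force: 30.0
```

{"op": "drive_tool", "data": {"motion": [[[0, 0.7, -0.4], [0, 0, 0]], [[0, 0.7, -0.3], [0, 0, 0]], [[0, 0.7, 0], [0, 0, 0]], [[0, 0, 0], [0, 0, 0]]]}}

```text
time_s: 20.4
position: [0.4402, -0.178, 0.0585]
tcp_rot: [[-0.977, -0.215, -0.007], [-0.215, 0.977, 0.005], [0.006, 0.007, -1.0]]
force: [-5.3, 7.2, 2.5]
opening: 0.15
grasp_force: 30.0
```

{"op": "drive_tool", "data": {"motion": [[[0.2, 0.7, 0], [0, 0, 0]], [[0.2, 0.7, 0], [0, 0, 0]], [[0.2, 0.7, 0], [0, 0, 0]], [[0, 0, 0], [0, 0, 0]]]}}

```text
time_s: 20.8
position: [0.4402, -0.178, 0.0585]
tcp_rot: [[-0.977, -0.215, -0.005], [-0.215, 0.977, 0.002], [0.004, 0.003, -1.0]]
force: [-5.3, 2.1, -1.4]
opening: 0.15
grasp_force: 30.0
```

Run:
```python
from h import *
s=show(); bay(s)
```

```text
t 20.8 pos [ 440.2 -178.    58.5] ydir 102.43 z [-0.005  0.002 -1.   ] F [-5.3  2.1 -1.4] M [0.38 0.82 0.05] 0.14960991369203533 30.000551640987396
tcp in bay [-1.2 84. ] Fbay [-4.7  3.2 -1.4]
```

{"op": "drive_tool", "data": {"motion": [[[0.5, 0.7, 0.2], [0, 0, 0]], [[0.5, 0.5, 0], [0, 0, 0]], [[0.4, 0.2, 0], [0, 0, 0]], [[0, 0, 0], [0, 0, 0]]]}}

```text
time_s: 21.2
position: [0.4403, -0.178, 0.0585]
tcp_rot: [[-0.977, -0.214, -0.001], [-0.214, 0.977, 0.0], [0.001, 0.001, -1.0]]
force: [-5.5, 1.1, -2.4]
opening: 0.146
grasp_force: 30.0
```

{"op": "drive_tool", "data": {"motion": [[[0, 0, 0], [0, 0, 0]], [[0, 0, 0], [0, 0, 0]], [[0, 0, 0], [0, 0, 0]], [[0, 0, 0], [0, 0, 0]], [[0, 0, 0], [0, 0, 0]]], "gripper": 0.45}}

```text
time_s: 21.7
position: [0.4417, -0.1785, 0.0589]
tcp_rot: [[-0.977, -0.214, 0.002], [-0.214, 0.977, -0.001], [-0.001, -0.001, -1.0]]
force: [0.5, 0.1, 0.9]
opening: 0.434
grasp_force: 0.0
```

{"op": "drive_tool", "data": {"motion": [[[0, 0, -5], [0, 0, 0]], [[0, 0, -15], [0, 0, 0]], [[0, 0, -30], [0, 0, 0]], [[0, 0, -30], [0, 0, 0]], [[0, 0, -30], [0, 0, 0]]]}}

```text
time_s: 22.2
position: [0.4408, -0.1779, 0.17]
tcp_rot: [[-0.977, -0.214, -0.0], [-0.214, 0.977, 0.0], [0.0, 0.0, -1.0]]
force: [-0.0, -1.0, -0.3]
opening: 0.447
grasp_force: 0.0
```

{"op": "drive_tool", "data": {"motion": [[[0, 10, -30], [0, 0, 0]], [[0, 10, 0], [0, 0, 0]], [[0, 10, 0], [0, 0, 0]], [[0, 0, 0], [0, 0, 0]]]}}

```text
time_s: 22.6
position: [0.4329, -0.1467, 0.1978]
tcp_rot: [[-0.977, -0.215, -0.003], [-0.215, 0.977, 0.002], [0.002, 0.003, -1.0]]
force: [-0.9, 0.5, 0.5]
opening: 0.449
grasp_force: 0.0
```

Run:
```python
from h import *
s=show(); bay(s);np.save("w5.npy",np.c_[s['tcp_rot'],s['position']])
a=capture("wrist")[:,:,::-1]; b=capture("scene")[130:258,180:380,::-1]
cv2.imwrite("pics/w5.png",a)
cv2.imwrite("pics/m5.png",np.vstack([cv2.resize(a[60:250,0:400],(780,371),interpolation=cv2.INTER_CUBIC),cv2.resize(b[:58,:],(780,226),interpolation=cv2.INTER_CUBIC)]))
```

```text
t 22.6 pos [ 432.9 -146.7  197.8] ydir 102.44 z [-0.003  0.002 -1.   ] F [-0.9  0.5  0.5] M [0.07 0.06 0.03] 0.44910124306763133 0.0
tcp in bay [ -1.7 116.1] Fbay [-0.8  0.6  0.5]
```

View pics/m5.png

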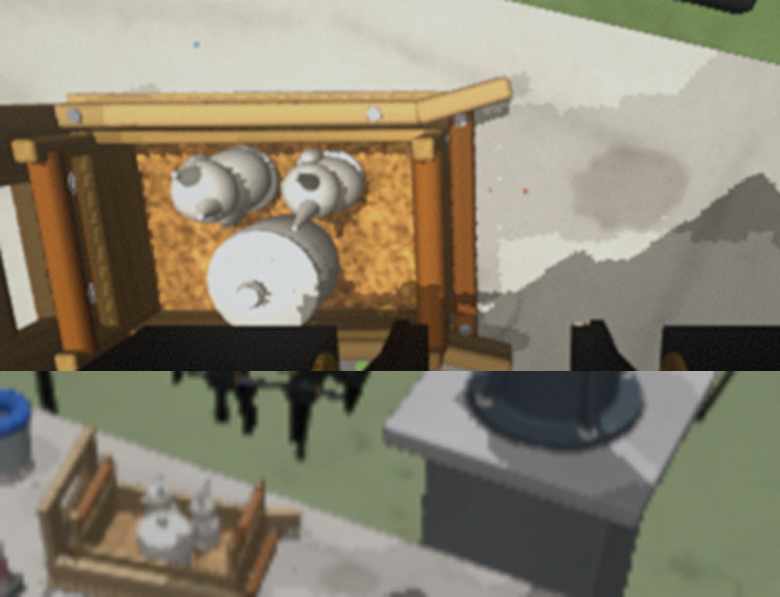

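The final picture shows the crate between the rails, its trailing end inside the sill (dowel x≈427, sill x≈463) and the ware standing. The gripper is clear, so I'm handing in.

```bash
python3 -c "
from rig import *
print(hand_in())"
```

```text
the job is handed in; nothing more can be done
None
```

The crate was handed in seated flat in its bay at 22.6 s: trailing end down behind the sill, keeper bar pressed on the leading end (judged from push force and travel, not seen), ware standing, and gripper clear; the rig gave no verdict.

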